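Send the blue terrine through the pass

ROBOT

A 6-joint arm with a two-finger parallel gripper is mounted at the origin on the work surface. World frame = base frame: x ahead of the robot, y to its left, z up, the work surface at z = 0. Lengths are in m, angles in rad, forces in N, time in s.
With the tool pointing down it reaches from about 0.325 to 0.775 m from the base axis. Payload 9.3 kg.
Tool frame: the origin (TCP) lies at the very end of the fingers, on their centre line; the grasp point (between the pads) lies 19 mm behind it; z points along the fingers, y is the line along which they close (so a half turn about z gives the same grasp; the last joint's range is limited). The gripper opens to 85 mm and grips with 20 to 120 N. Pads are 22 mm wide; open, the fingers measure 114 mm over their backs; the gripper's body (76 mm by 85 mm) begins 54 mm behind the grasp point. The pads swing forward as they close: fully open they stand 13 mm farther back than shut.
Start: joints at [0.972, 0.259, 0.021, 1.334, 0, 1.418], TCP at [0.237, 0.496, 0.205] pointing down, gripper open.
Joint ranges: [-3.04, 3.04], [-0.91, 1.82], [-1.04, 1.36], [-1.92, 1.95], [-1.52, 1.45], [-3.14, 3.14]. Speed limits (rad/s): [2.22, 2.22, 2.79, 3.14, 3.14, 3.14].

INTERFACE

Orientations are given as a unit quaternion [x, y, z, w].
In Python, from workcell import * gives the robot as it stands.
- The arm moves only by the shell command python3 -m crank 'ROWS'. ROWS is JSON, a list that holds one entry, the list of rows, each a list of 7 numbers: the opening, from 0 (shut) to 1 (fully open), then the shift along the tool's x, y, z in m, then the turn, a rotation vector about the tool's x, y, z in rad. A call has 1 to 20 rows; each row shifts and turns the commanded pose from where the row before left it, along the tool's axes as they then stand; what a row does not reach is not made up. A row lasts 1/8 s, in which the tool goes at most 62.5 mm and 10.7 degrees, less where a joint would pass 70% of its speed; a pose out of reach is approached as far as the arm can. A call is refused whole if a number of a shift passes 0.0625 or a number of a turn 0.188, either way. A call with a gripper value outside its range is refused whole. The fingers move at their own pace and stop on an object; the grip force is fixed at half the most. Time passes only in rows, so rows that do not move let the fingers close. It gives the time, the measured TCP pose, the force, the opening and the grip force at its end, in the units of the state.
- observe(): the state, without advancing time (a new reading comes with each control period).
- snapshot(name): name is "side" or "top"; returns a dict with "pixels" (480x640x3 uint8, red, green, blue), "range_z" (480x640 float32, m along the optical axis (not along the pixel's ray), 0 where there is no reading), "K" (3x3 intrinsics, pixels), "extrinsics" (4x4, takes a point from camera to world coordinates). Camera axes: x right, y down, z forward; pixel columns grow to the right and rows downward; lengths in m; the calibration is good to about 2 mm. A picture is of the moment at which its call begins.
- sign_off(): hands the job in; it is judged then, once.
Trained networks look in a picture, given as the dict that the camera call returned (one of the last four; its "shot" number tells which), for a name from the list of things; names that differ only in an ending like _2 or _b are one class to them, and where a whole thing is asked for, a point or a joint stands for the part that bears it (a point fixed in the world has none). Each returns a list of dicts, best first, with "conf" (0 to 1); they miss things now and then, are a little off and sometimes report something else, mostly with a low value. They report only what shows in the picture. A call takes as long as a camera call.
- boxes_of(query, picture): "rect" ([left, top, right, bottom] in pixels, round what is visible of it).
- outline_of(query, picture): "region" (480x640 bool, what is visible of it) and "rect" ([left, top, right, bottom] in pixels, round what is visible of it).
The state is a dict: "time": time; "joint_pos": joint angles; "qd": joint speeds; "joint_torque": joint torques, N m; "eef_pos": TCP position; "eef_rot": TCP orientation; "force": force on the tool from outside, world axes, zero at the start; "ft_torque": the same for the moment, N m; "opening": opening from 0.0 (shut) to 1.0 (fully open); "gripper_force": force on a finger pad.
Only numpy, scipy, OpenCV 4.12 (cv2) and the standard library are available. Lean on these libraries where they do the work, as an engineer would, in place of code of your own. Each camera call takes 0.05 s, during which the arm holds its last target. There are 200 camera calls.

TASK

On the pass slide, first turn the yellow catch clockwise until it clicks past its detent and frees the plunger, then set the blue terrine down lengthwise in the lane, in front of the plunger's paddle. Then push the red palm plate of the sprung plunger fully through its stroke, so that the terrine slides down to the waiters' end, and let the plunger spring back. Leave the white terrine, the pepper mill and the bell where they are.

Things in the scene. Friction and masses are not known exactly. Their poses are not given: they have to be found in the camera images.
- pass_slide: Fixed lane, 330 x 120 mm, floor at z 12 mm (copper from x 8 mm on). Origin at counter height on its centre line; x = pushing direction (away from robot), z up. Deck x -120 to 210 mm. Side rails: inner faces y +-46, tops z 30, x -50 to 200 mm; end stop at x 200, top z 24 mm. Grey guide housing x -108 to -66, y +-40, top z 66 mm, with the catch on top.
- load_spot (a point): Point on the lane floor, at x 12, y 0, z 12 mm of the pass slide, where the middle of the terrine's underside belongs when loaded (its rear end is then 12 mm in front of the paddle). Axes as the pass slide.
- plunger (a joint): Stroke of the sprung plunger along the pass slide's x: 0 = home, 0.060 m = fully in. 4 N to start, 10 N at the end, plus the terrine's friction. The catch bars it after a few mm until turned. Its red paddle (70 mm wide, z 15 to 65 mm) has its front face at x -55 mm of the pass slide at home, 5 mm at full stroke.
- plunger_pad (a point): Middle of the rear face (towards the robot) of the red palm plate at the plunger's near end: x -205, y 0, z 45 mm of the pass slide at home; moves with the plunger. The plate is 70 mm wide, 10 mm thick, z 20 to 80 mm; push it level along the pass slide's x. Axes as the pass slide.
- catch (a joint): Angle of the yellow catch, clockwise from above: 0 = locked (arm points along the pass slide's -x, over the rod, barring a brass collar), limit 1.35 rad. A sprung detent resists from about 0.2 to 0.8 rad, then throws it on to about 1.3 rad (open); let go before that, it falls back. Needs about 0.1 N m. Starts at 0 to 0.2.
- catch_grip (a point): On the catch's upright axis (x -85, y 0 of the pass slide) at z 95 mm, the height to grip. The grip is an upright yellow bar 54 mm long, 16 mm thick, z 75 to 105 mm, along this point's x axis (the pass slide's x at joint 0), turning with it. A flat arm (z 67 to 73 mm, 59 mm long from the axis, 40 mm wide end tab) points to the point's -x.
- blue_terrine: Blue lidded terrine, loose, 110 mm long (its x), 78 mm wide (y), about 0.55 kg. Origin at the middle of its underside. Lid top at z 58 mm; on it an upright brass bar handle, 60 mm long along x, 16 mm thick in y, z 58 to 94 mm: grip it across y from above at about z 82 mm. Either way round is the same.
- white_terrine: White terrine of the same shape; a bystander. Origin at the middle of its underside.
- pepper_mill: Dark wooden pepper mill, 58 mm wide, 150 mm high, a bystander. Origin at the middle of its foot.
- bell: Steel service bell, 86 mm wide, 60 mm high, a bystander. Origin at the middle of its foot.

How it is judged:
On the way, in this order (a step that is already met when the one before it is completed fails the run):
1. the catch is turned clockwise past its click (beyond 1.1 rad) and the terrine is not yet on the slide (value of joint catch above 1.1 rad and horizontal distance between blue_terrine and pass_slide above 0.12 m), for 0.2 s.
2. the blue terrine stands flat between the rails, let go, at rest, its middle -5 to 35 mm along x from the pass slide's origin, within 12 mm of the centre line; plunger home within 4 mm (x of blue_terrine in the frame of pass_slide between -0.005 and 0.035 m and y of blue_terrine in the frame of pass_slide between -0.012 and 0.012 m and z of blue_terrine in the frame of pass_slide below 0.018 m and angle between blue_terrine's own z axis and vertical below 0.06 rad and angle between the x axis of blue_terrine and the x axis of pass_slide, either way round below 0.15 rad and contact force between the fingers and blue_terrine below 0.1 N and linear speed of blue_terrine below 0.02 m/s and value of joint plunger below 0.004 m), for 0.3 s.
3. the plunger is pushed fully in, within 3 mm of its 60 mm stroke, and has slid the terrine on to 50 to 90 mm from the origin, with no finger on the terrine (value of joint plunger above 0.057 m and contact force between the fingers and blue_terrine below 0.1 N and x of blue_terrine in the frame of pass_slide between 0.05 and 0.09 m and y of blue_terrine in the frame of pass_slide between -0.012 and 0.012 m and z of blue_terrine in the frame of pass_slide below 0.018 m and angle between blue_terrine's own z axis and vertical below 0.06 rad and angle between the x axis of blue_terrine and the x axis of pass_slide, either way round below 0.15 rad), for 0.1 s.
At the end, for the whole second after the job is handed in: The blue terrine stands flat, at rest and untouched, its middle 50 to 90 mm beyond the pass slide's origin, within 12 mm of the lane's centre line and along it; the plunger is back home within 4 mm, the catch still open (beyond 1.1 rad), and the robot touches nothing (x of blue_terrine in the frame of pass_slide between 0.05 and 0.09 m and y of blue_terrine in the frame of pass_slide between -0.012 and 0.012 m and z of blue_terrine in the frame of pass_slide below 0.018 m and angle between blue_terrine's own z axis and vertical below 0.06 rad and angle between the x axis of blue_terrine and the x axis of pass_slide, either way round below 0.15 rad and linear speed of blue_terrine below 0.01 m/s and value of joint plunger below 0.004 m and value of joint catch above 1.1 rad and contact force between the fingers and anything else below 0.1 N).
It fails at once if the white terrine is moved more than 30 mm (distance of white_terrine from where it was at the start of the episode above 0.03 m).
It fails at once if the pepper mill is moved more than 30 mm (distance of pepper_mill from where it was at the start of the episode above 0.03 m).
It fails at once if the service bell is moved more than 30 mm (distance of bell from where it was at the start of the episode above 0.03 m).
It fails at once if the blue terrine is tipped more than 0.4 rad (angle between blue_terrine's own z axis and vertical above 0.4 rad).
It fails at once if the blue terrine is let fall from more than about 15 mm (faster than 0.55 m/s out of the fingers) (contact force between the fingers and blue_terrine below 0.1 N and linear speed of blue_terrine above 0.55 m/s).
It also fails if it takes over 70 s, if anything falls off the work surface, if the arm or the gripper's body presses on something with over 40 N, if the wrist force passes 120 N, or if a joint passes its speed limit or range.

## Working session

There is one attempt and no reset: what is moved stays moved. The work goes in short steps, Python scripts to look and compute and a shell command to move; the robot and the scene stay as the last step left them, time stands still between calls to the robot, and variables do not carry over. Pictures are saved under pics/ and viewed, at most 10 in all, crops included, and the job is handed in when it is done.

```bash
mkdir -p pics; ls; cat > h.py <<'E'
from workcell import *
import numpy as np, cv2
from scipy.spatial.transform import Rotation as R
def pts(p,m=None):
    d=p["range_z"]; v,u=np.nonzero((d>0)&(m if m is not None else True))
    z=d[v,u]; K=p["K"]; c=np.c_[(u-K[0,2])*z/K[0,0],(v-K[1,2])*z/K[1,1],z]
    T=np.array(p["extrinsics"]); return c@T[:3,:3].T+T[:3,3], p["pixels"][v,u].astype(int)
def save(p,n): cv2.imwrite("pics/"+n,p["pixels"][:,:,::-1])
E
python3 - <<'E'
from h import *
for n in("top","side"):
    p=snapshot(n); save(p,n+"1.png")
    for q in("pass_slide","plunger","catch","blue_terrine","white_terrine","pepper_mill","bell"):
        for o in outline_of(q,p)[:2]:
            if o["conf"]<.3: continue
            P,_=pts(p,o["region"]); 
            print(n,q,round(o["conf"],2),[round(x) for x in o["rect"]],np.median(P,0).round(3),np.percentile(P,2,axis=0).round(3),np.percentile(P,98,axis=0).round(3))
s=observe(); print(s)
E
```

```text
pics
top pass_slide 0.82 [260, 94, 339, 276] [0.719 0.045 0.015] [ 0.5   -0.035  0.008] [0.885 0.119 0.103]
top plunger 0.66 [262, 204, 303, 275] [0.526 0.087 0.064] [0.486 0.035 0.01 ] [0.637 0.123 0.085]
top catch 0.85 [266, 209, 296, 249] [0.595 0.074 0.078] [0.547 0.052 0.054] [0.626 0.103 0.109]
top blue_terrine 0.62 [433, 220, 491, 278] [ 0.53  -0.319  0.058] [ 0.475 -0.372  0.015] [ 0.585 -0.276  0.096]
top white_terrine 0.86 [140, 235, 181, 289] [0.527 0.348 0.059] [0.477 0.316 0.019] [0.581 0.391 0.097]
top pepper_mill 0.62 [434, 163, 469, 200] [ 0.679 -0.291  0.11 ] [ 0.658 -0.321  0.003] [ 0.707 -0.274  0.149]
side pass_slide 0.94 [267, 216, 449, 272] [0.701 0.039 0.017] [ 0.492 -0.044  0.004] [0.883 0.105 0.1  ]
side plunger 0.7 [263, 216, 332, 255] [0.522 0.075 0.052] [0.483 0.03  0.009] [0.63  0.133 0.081]
side catch 0.86 [290, 215, 331, 236] [0.597 0.066 0.082] [0.547 0.051 0.059] [0.628 0.098 0.106]
side blue_terrine 0.64 [271, 346, 347, 411] [ 0.536 -0.344  0.058] [ 0.475 -0.374  0.009] [ 0.591 -0.305  0.095]
side white_terrine 0.6 [259, 168, 297, 205] [0.53  0.322 0
[... 263 characters left out ...]
': 0.8, 'joint_pos': array([9.72392209e-01, 2.58590286e-01, 2.14973738e-02, 1.33366702e+00,
       4.47865675e-08, 1.41821193e+00]), 'qd': array([-7.31937417e-04, -8.24698003e-04,  5.02214361e-04, -1.57069214e-03,
       -9.33303127e-05, -1.19616696e-03]), 'joint_torque': array([ 1.72845386e-03, -5.55315471e+01,  3.44720328e+01,  9.60240213e-04,
        5.45906676e-05,  1.57638647e-05]), 'eef_pos': array([0.23716011, 0.49625057, 0.20478297]), 'eef_rot': array([2.21068421e-01, 9.75258301e-01, 1.69373965e-05, 6.65260946e-06]), 'force': array([-0.19993629,  0.58989508,  0.10118126]), 'ft_torque': array([ 0.02019261,  0.00294715, -0.02601181]), 'gripper_force': 0.0, 'opening': 1.000839237655753}
```

```bash
python3 - <<'E'
import cv2,numpy as np
a=cv2.imread("pics/top1.png")[80:300,120:520]; b=cv2.imread("pics/side1.png")[150:420,220:480]
a=cv2.resize(a,(800,440)); cv2.imwrite("pics/topc.png",a); cv2.imwrite("pics/sidec.png",cv2.resize(b,None,fx=2.2,fy=2.2))
E
python3 - <<'E'
from h import *
# slide pose: rails tops (z~30) / yaw from minAreaRect of deck outline; refine w/ both views
for n in("top","side"):
    p=snapshot(n)
    m=outline_of("pass_slide",p)[0]["region"]
    P,C=pts(p,m); 
    d=P[(P[:,2]>.006)&(P[:,2]<.035)]
    (c,s,a)=cv2.minAreaRect(d[:,:2].astype(np.float32)); print(n,"deck",c,s,a)
    q=pts(p,cv2.dilate(m.astype(np.uint8),np.ones((9,9)))>0)[0]; 
    d=q[(q[:,2]>.006)&(q[:,2]<.035)]
    print(n,"deck+",cv2.minAreaRect(d[:,:2].astype(np.float32)))
    h=P[(P[:,2]>.024)&(P[:,2]<.034)]; print("rails",len(h),cv2.minAreaRect(h[:,:2].astype(np.float32)))
    Pa,Ca=pts(p)
    reg=(Pa[:,0]>.4)&(Pa[:,0]<.9)&(abs(Pa[:,1])<.17)
    red=reg&(Ca[:,0]>120)&(Ca[:,1]<70)&(Ca[:,2]<70)
    r=Pa[red]; print("red",len(r),r.min(0).round(3),r.max(0).round(3))
    yel=reg&(Ca[:,0]>130)&(Ca[:,1]>100)&(Ca[:,2]<80)
    y=Pa[yel]; 
    for lo,hi in((.064,.078),(.098,.112)):
        t=y[(y[:,2]>lo)&(y[:,2]<hi)]; 
        if len(t)>5: print("yel",lo,len(t),t.mean(0).round(4),cv2.minAreaRect(t[:,:2].astype(np.float32)))
    m=outline_of("blue_terrine",p)[0]["region"]; m=cv2.dilate(m.astype(np.uint8),np.ones((7,7)))>0
    P,C=pts(p,m)
    t=P[(P[:,2]>.088)&(P[:,2]<.1)]; print("handle",len(t),t.mean(0).round(4),cv2.minAreaRect(t[:,:2].astype(np.float32)))
    t=P[(P[:,2]>.05)&(P[:,2]<.066)]; print("lid",len(t),cv2.minAreaRect(t[:,:2].astype(np.float32)))
E
```

```text
top deck (0.7308260798454285, 0.04079733043909073) (0.12213938683271408, 0.32955682277679443) 76.95075225830078
top deck+ ((0.6898366212844849, 0.05126345902681351), (0.14223872125148773, 0.4389583170413971), 77.67484283447266)
rails 787 ((0.7355726957321167, 0.04068590700626373), (0.10860312730073929, 0.3152330815792084), 77.04428100585938)
red 212 [0.481 0.033 0.005] [0.637 0.131 0.087]
yel 0.064 140 [0.5598 0.0857 0.0725] ((0.5824893116950989, 0.08968836069107056), (0.10161824524402618, 0.037057116627693176), 2.2613446712493896)
yel 0.098 169 [0.604  0.0711 0.1055] ((0.6044479608535767, 0.07108546048402786), (0.01495976373553276, 0.05345961079001427), 71.897705078125)
handle 203 [ 0.5316 -0.3269  0.094 ] ((0.5316040515899658, -0.3275122344493866), (0.05920552834868431, 0.01708083041012287), 25.273279190063477)
lid 1326 ((0.5317633748054504, -0.3270038366317749), (0.11027880758047104, 0.07787322252988815), 25.185476303100586)
side deck (0.6909114122390747, 0.04814022779464722) (0.12436570972204208, 0.4116591513156891) 77.18989562988281
side deck+ ((0.692838191986084, 0.0632346048951149), (0.1546574831008911, 0.41459497809410095), 77.18989562988281)
rails 995 ((0.6901687383651733, 0.05007467418909073), (0.11457128077745438, 0.409211665391922), 77.06334686279297)
red 105 [0.483 0.03  0.06 ] [0.637 0.122 0.086]
yel 0.064 87 [0.5604 0.0819 0.0723] ((0.5590175986289978, 0.07973958551883698), (0.03581353276968002, 0.040114641189575195), 48.511348724365234)
yel 0.098 106 [0.6039 0.0671 0.1046] ((0.6049066781997681, 0.06873410940170288), (0.01808832213282585, 0.05197106674313545), 70.69779205322266)
handle 6 [0.6249 0.0558 0.0899] ((0.624787449836731, 0.05603259429335594), (0.005652572028338909, 0.0025326109025627375), 12.901984214782715)
lid 353 ((0.5598105192184448, 0.07482127845287323), (0.07423362880945206, 0.15126028656959534), 78.485595703125)
```

View pics/topc.png

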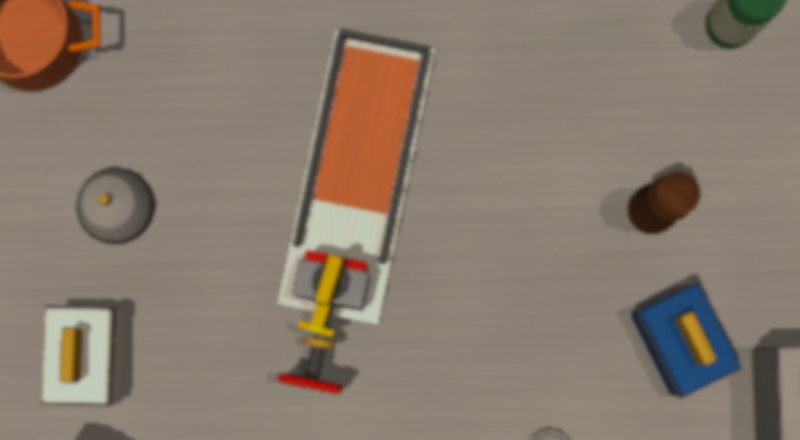

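View pics/sidec.png

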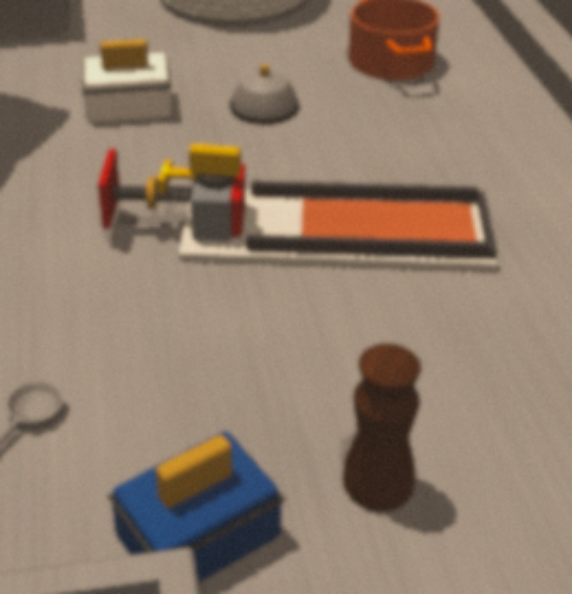

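The top crop shows the slide near the middle, with the red palm plate at about (310,383), the yellow catch bar at (328,285) and the paddle behind it. The blue terrine is at lower right, handle at (697,338), and the bystanders are well clear. The side crop agrees. Fits put the slide origin at about (0.687, 0.051) with yaw -13°, and the catch at about 0.09 rad.

```bash
cat >> h.py <<'E'
YAW=np.radians(-13.0); O=np.array([.687,.051])
def S(x,y=0): c,s=np.cos(YAW),np.sin(YAW); return O+[c*x-s*y,s*x+c*y]
def go(xy,z,deg):
    """turn about tool z (do first), then shift in the turned tool frame"""
    s=observe(); M=R.from_quat(s["eef_rot"]).as_matrix(); a=np.degrees(np.arctan2(M[1,0],M[0,0]))
    t=-((deg-a+180)%360-180); M2=R.from_rotvec([0,0,-np.radians(t)]).as_matrix()@M
    e=np.r_[xy,z]-s["eef_pos"]
    print("t",round(s["time"],2),"pos",s["eef_pos"].round(4),"xang",a.round(2),"tilt",np.degrees(np.arccos(-M[2,2])).round(2),"F",s["force"].round(1),"open",round(s["opening"],3),
      "\n turn z",np.radians(t).round(4),"shift",(M2.T@e).round(4),"q",s["joint_pos"].round(2))
E
python3 -c "
from h import *
print(S(-.085)); go([.6043,.0706],.16,161.9)"
```

```text
[0.60417854 0.07012084]
t 1.1 pos [0.2371 0.4963 0.2048] xang 154.46 tilt 0.0 F [-0.1  0.1  0.3] open 0.999 
 turn z -0.1299 shift [-0.4812 -0.2905  0.0447] q [0.97 0.26 0.02 1.33 0.   1.42]
```

```bash
python3 -m crank '[[[1,0,0,0,0,0,-0.13],[1,-0.037,-0.0223,0.0034,0,0,0],[1,-0.037,-0.0223,0.0034,0,0,0],[1,-0.037,-0.0223,0.0034,0,0,0],[1,-0.037,-0.0223,0.0034,0,0,0],[1,-0.037,-0.0223,0.0034,0,0,0],[1,-0.037,-0.0223,0.0034,0,0,0],[1,-0.037,-0.0223,0.0034,0,0,0],[1,-0.037,-0.0223,0.0034,0,0,0],[1,-0.037,-0.0223,0.0034,0,0,0],[1,-0.037,-0.0223,0.0034,0,0,0],[1,-0.037,-0.0223,0.0034,0,0,0],[1,-0.037,-0.0223,0.0034,0,0,0],[1,-0.037,-0.0223,0.0034,0,0,0],[1,0,0,0,0,0,0],[1,0,0,0,0,0,0]]]'
python3 -c "
from h import *
go([.6043,.0706],.079,161.9)"
```

```text
time: 3.1
eef_pos: [0.604, 0.0714, 0.1604]
eef_rot: [0.157, 0.988, 0.0, -0.0]
force: [-0.9, 0.4, -0.1]
opening: 1.007
gripper_force: 0.0
t 3.1 pos [0.604  0.0714 0.1604] xang 161.88 tilt 0.04 F [-0.9  0.4 -0.1] open 1.007 
 turn z -0.0003 shift [-0.0006 -0.0007  0.0814] q [-0.02  0.37  0.08  1.27  0.    0.3 ]
```

```bash
python3 -m crank '[[[1,-0.0006,-0.0007,0.02,0,0,0],[1,0,0,0.02,0,0,0],[1,0,0,0.02,0,0,0],[1,0,0,0.021,0,0,0],[1,0,0,0,0,0,0],[0,0,0,0,0,0,0],[0,0,0,0,0,0,0],[0,0,0,0,0,0,0],[0,0,0,0,0,0,0],[0,0,0,0,0,0,0],[0,0,0,0,0,0,0]]]'
python3 -c "
from h import *
go([.6043,.0706],.079,161.9); print(observe()['ft_torque'])"
```

```text
time: 4.47
eef_pos: [0.6047, 0.0704, 0.0796]
eef_rot: [0.157, 0.988, -0.0, -0.0]
force: [0.0, 0.7, -0.2]
opening: -0.001
gripper_force: 0.0
t 4.47 pos [0.6047 0.0704 0.0796] xang 161.9 tilt 0.0 F [ 0.   0.7 -0.2] open -0.001 
 turn z 0.0 shift [0.0004 0.0001 0.0006] q [-0.02  0.42 -0.07  1.09 -0.    0.29]
[-0.01375761  0.0576513   0.02075837]
```

```bash
python3 - <<'E'
from h import *
p=snapshot("side"); cv2.imwrite("pics/s2.png",cv2.resize(p["pixels"][150:290,230:430,::-1],(800,560),interpolation=2))
E
```

```text
(no output)
```

View pics/s2.png

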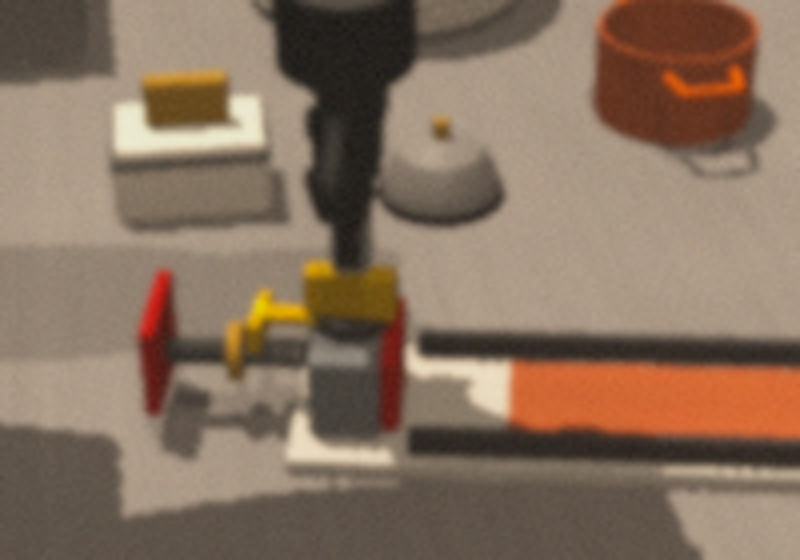

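The picture shows the gripper fingers (350,240) shut at or behind the top of the yellow bar (350,290), so the bar was not gripped. I'll measure where the fingers really are.

```bash
python3 - <<'E'
from h import *
for n in("top","side"):
    p=snapshot(n); P,C=pts(p)
    g=(abs(P[:,0]-.6)<.07)&(abs(P[:,1]-.07)<.07)
    for lo,hi in((.072,.09),(.09,.101),(.101,.109),(.109,.12),(.12,.14),(.14,.16)):
        dk=g&(P[:,2]>lo)&(P[:,2]<hi)&(C.max(1)<75)
        if dk.sum()>3: print(n,"dark",lo,dk.sum(),P[dk].min(0).round(3),P[dk].max(0).round(3))
    y=g&(C[:,0]>110)&(C[:,1]>80)&(C[:,2]<80)&(P[:,2]>.08)
    t=P[y]
    if len(t)>5: print(n,"yel",len(t),np.percentile(t,3,axis=0).round(3),np.percentile(t,97,axis=0).round(3))
    for lo in (.075,.085,.095,.1):
        t=P[y&(P[:,2]>lo)&(P[:,2]<lo+.01)]
        if len(t)>5: print("  ",lo,len(t),t.mean(0).round(4),cv2.minAreaRect(t[:,:2].astype(np.float32)))
E
```

```text
top yel 39 [0.641 0.021 0.497] [0.652 0.05  0.53 ]
side dark 0.072 55 [0.586 0.047 0.072] [0.621 0.066 0.079]
side dark 0.109 20 [0.596 0.054 0.113] [0.61  0.063 0.12 ]
side dark 0.12 49 [0.595 0.053 0.12 ] [0.611 0.066 0.138]
side dark 0.14 40 [0.586 0.036 0.14 ] [0.619 0.071 0.16 ]
side yel 351 [0.537 0.022 0.089] [0.646 0.082 0.559]
   0.085 25 [0.6092 0.0625 0.0908] ((0.6035481095314026, 0.06322333216667175), (0.012335294857621193, 0.05348433554172516), 77.70828247070312)
   0.095 71 [0.6032 0.0652 0.1016] ((0.6051628589630127, 0.0683291032910347), (0.018543073907494545, 0.05281899496912956), 73.63762664794922)
   0.1 82 [0.6041 0.0664 0.1041] ((0.6044603586196899, 0.06865490972995758), (0.017804639413952827, 0.05109262466430664), 75.02310180664062)
```

```bash
python3 - <<'E'
from h import *
p=snapshot("side"); T=np.array(p["extrinsics"]); print("cam",T[:3,3].round(3))
K=p["K"]
def px(w): c=np.linalg.inv(T)@np.r_[w,1]; return (K@c[:3]/c[2])[:2].round(1),c[2].round(3)
tcp=observe()["eef_pos"]
for dz in(0,.019,.03,.073): print("tool pt",dz,px(tcp+[0,0,dz]))
u=int(px(tcp)[0][0])
for v in range(150,250,4):
    z=p["range_z"][v,u]; c=np.array([(u-K[0,2])*z/K[0,0],(v-K[1,2])*z/K[1,1],z,1]); print(v,p["pixels"][v,u],(T@c)[:3].round(3))
E
```

```text
cam [ 0.485 -0.858  0.694]
tool pt 0 (array([317.4, 226. ]), np.float64(1.119))
tool pt 0.019 (array([317.3, 219.1]), np.float64(1.108))
tool pt 0.03 (array([317.1, 215. ]), np.float64(1.102))
tool pt 0.073 (array([316.7, 198.7]), np.float64(1.077))
150 [94 84 75] [0.604 0.042 0.282]
154 [37 37 32] [0.603 0.033 0.278]
158 [32 27 25] [0.603 0.034 0.268]
162 [37 32 25] [0.603 0.034 0.26 ]
166 [35 31 29] [0.602 0.033 0.251]
170 [33 32 28] [0.602 0.033 0.242]
174 [39 33 33] [0.602 0.034 0.233]
178 [38 33 29] [0.602 0.033 0.224]
182 [40 34 30] [0.601 0.031 0.215]
186 [43 38 33] [0.601 0.03  0.206]
190 [40 34 31] [0.602 0.039 0.192]
194 [38 34 28] [0.598 0.011 0.198]
198 [39 33 29] [0.598 0.013 0.188]
202 [38 33 31] [0.599 0.026 0.17 ]
206 [35 34 26] [0.603 0.057 0.142]
210 [36 30 30] [0.603 0.056 0.132]
214 [39 35 29] [0.603 0.062 0.118]
218 [90 69 38] [0.603 0.065 0.105]
222 [103  75  18] [0.603 0.065 0.094]
226 [104  75  19] [0.603 0.064 0.084]
230 [60 52 36] [0.602 0.056 0.078]
234 [55 51 42] [0.601 0.051 0.071]
238 [139 131 121] [0.599 0.042 0.066]
242 [90 81 72] [0.597 0.027 0.065]
246 [70 65 61] [0.597 0.031 0.051]
```

Physical evidence (shut, no force, finger surface down to z≈0.113 just above the bar) says the tips are about 30 mm higher than the reported TCP. I'll raise the shut fingers and measure the tip against the reading.

```bash
python3 -m crank '[[[0,0,0,-0.03,0,0,0],[0,0,0,-0.03,0,0,0],[0,0,0,0,0,0,0],[0,0,0,0,0,0,0]]]'
python3 - <<'E'
from h import *
p=snapshot("side"); K=p["K"]; T=np.array(p["extrinsics"]); s=observe(); print(s["eef_pos"].round(4),s["opening"])
def px(w): c=np.linalg.inv(T)@np.r_[w,1]; return (K@c[:3]/c[2])[:2].round(1)
u=int(px(s["eef_pos"])[0]); print("tcp px",px(s["eef_pos"]))
for v in range(180,226,3):
  r=[]
  for uu in(u-4,u,u+4):
    z=p["range_z"][v,uu]; c=np.array([(uu-K[0,2])*z/K[0,0],(v-K[1,2])*z/K[1,1],z,1]); r+=list((T@c)[:3].round(3))
  print(v,p["pixels"][v,u],r)
cv2.imwrite("pics/s3.png",cv2.resize(p["pixels"][110:260,240:420,::-1],(720,600),interpolation=2))
E
```

```text
time: 5.18
eef_pos: [0.6044, 0.0705, 0.1389]
eef_rot: [0.157, 0.988, -0.0, -0.0]
force: [-0.4, 0.1, -1.0]
opening: 0.003
gripper_force: 0.0
[0.6042 0.0704 0.1386] 0.0003619022589468507
tcp px [316.6 204.1]
180 [40 36 32] [np.float64(0.592), np.float64(0.041), np.float64(0.216), np.float64(0.6), np.float64(0.038), np.float64(0.216), np.float64(0.609), np.float64(0.044), np.float64(0.213)]
183 [36 32 27] [np.float64(0.595), np.float64(0.066), np.float64(0.195), np.float64(0.603), np.float64(0.065), np.float64(0.195), np.float64(0.612), np.float64(0.064), np.float64(0.195)]
186 [36 32 28] [np.float64(0.595), np.float64(0.067), np.float64(0.187), np.float64(0.602), np.float64(0.056), np.float64(0.192), np.float64(0.611), np.float64(0.06), np.float64(0.189)]
189 [41 37 31] [np.float64(0.594), np.float64(0.066), np.float64(0.181), np.float64(0.602), np.float64(0.057), np.float64(0.185), np.float64(0.611), np.float64(0.063), np.float64(0.181)]
192 [38 34 28] [np.float64(0.594), np.float64(0.065), np.float64(0.174), np.float64(0.602), np.float64(0.059), np.float64(0.176), np.float64(0.611), 
[... 1416 characters left out ...]
075), np.float64(0.106), np.float64(0.602), np.float64(0.071), np.float64(0.107), np.float64(0.611), np.float64(0.072), np.float64(0.105)]
219 [153 112  10] [np.float64(0.592), np.float64(0.069), np.float64(0.101), np.float64(0.6), np.float64(0.06), np.float64(0.106), np.float64(0.61), np.float64(0.063), np.float64(0.103)]
222 [106  76  18] [np.float64(0.592), np.float64(0.066), np.float64(0.095), np.float64(0.601), np.float64(0.066), np.float64(0.094), np.float64(0.61), np.float64(0.061), np.float64(0.096)]
225 [102  75  17] [np.float64(0.592), np.float64(0.067), np.float64(0.086), np.float64(0.6), np.float64(0.063), np.float64(0.088), np.float64(0.61), np.float64(0.062), np.float64(0.087)]
```

View pics/s3.png

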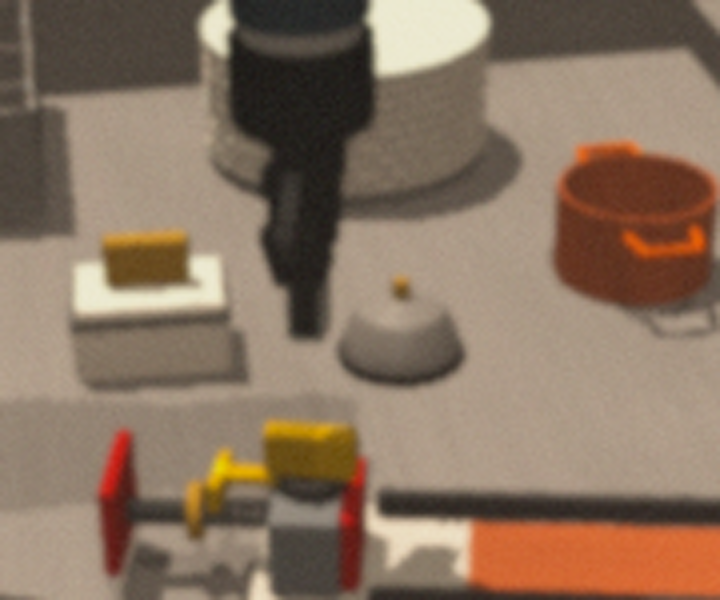

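Row 193 (crop (305,335)) is the shut tip, at z≈0.171 against a reading of 0.1386. The TCP reading is therefore about 33 mm too low, while x and y agree. I'll take true z as the reading plus 0.033 and grip again lower.

```bash
python3 -m crank '[[[1,0,0,0,0,0,0],[1,0,0,0,0,0,0],[1,0,0,0,0,0,0],[1,0,0,0,0,0,0],[1,0,0,0,0,0,0],[1,0,0,0.02,0,0,0],[1,0,0,0.02,0,0,0],[1,0,0,0.02,0,0,0],[1,0,0,0.016,0,0,0],[1,0,0,0.008,0,0,0],[1,0,0,0.008,0,0,0],[1,0,0,0,0,0,0]]]'
python3 -m crank '[[[0,0,0,0,0,0,0],[0,0,0,0,0,0,0],[0,0,0,0,0,0,0],[0,0,0,0,0,0,0],[0,0,0,0,0,0,0],[0,0,0,0,0,0,0]]]'
```

```text
time: 6.72
eef_pos: [0.6046, 0.0704, 0.0473]
eef_rot: [0.157, 0.988, -0.0, -0.0]
force: [-0.3, -0.1, 0.2]
opening: 0.998
gripper_force: 0.0
time: 7.48
eef_pos: [0.6062, 0.0701, 0.0499]
eef_rot: [0.157, 0.988, -0.0, 0.002]
force: [-0.8, -2.3, 13.6]
opening: 0.178
gripper_force: 63.3
```

```bash
python3 -m crank '[[[0,0,0,-0.003,0,0,0],[0,0,0,0,0,0,0.12],[0,0,0,0,0,0,0.12],[0,0,0,0,0,0,0.12],[0,0,0,0,0,0,0.12],[0,0,0,0,0,0,0.12],[0,0,0,0,0,0,0.12],[0,0,0,0,0,0,0.12],[0,0,0,0,0,0,0.12],[0,0,0,0,0,0,0.12],[0,0,0,0,0,0,0.12],[0,0,0,0,0,0,0],[0,0,0,0,0,0,0]]]'
python3 -c "
from h import *
go([.6043,.0706],.05,161.9); print(observe()['ft_torque'])"
```

```text
time: 9.1
eef_pos: [0.6039, 0.0684, 0.05]
eef_rot: [0.688, 0.726, -0.002, 0.0]
force: [-2.0, -9.2, -2.5]
opening: 0.173
gripper_force: 64.1
t 9.1 pos [0.6039 0.0684 0.05  ] xang 93.06 tilt 0.24 F [-2.  -9.2 -2.5] open 0.173 
 turn z -1.2015 shift [0.0003 0.0022 0.    ] q [-0.02  0.44 -0.11  1.02 -0.    1.49]
[-2.0869514   0.23657718 -0.06472143]
```

```bash
python3 -m crank '[[[1,0,0,0,0,0,0],[1,0,0,0,0,0,0],[1,0,0,0,0,0,0],[1,0,0,0,0,0,0],[1,0,0,0,0,0,0],[1,0,0,-0.02,0,0,0],[1,0,0,-0.03,0,0,0],[1,0,0,-0.04,0,0,0],[1,0,0,-0.03,0,0,0],[1,0,0,0,0,0,0]]]'
python3 - <<'E'
from h import *
p=snapshot("side"); P,C=pts(p)
g=(abs(P[:,0]-.6)<.08)&(abs(P[:,1]-.07)<.09)&(C[:,0]>110)&(C[:,1]>80)&(C[:,2]<80)&(P[:,2]>.064)&(P[:,2]<.115)
for lo,hi in((.064,.08),(.1,.115)):
    t=P[g&(P[:,2]>lo)&(P[:,2]<hi)]; print(lo,len(t),t.mean(0).round(3),cv2.minAreaRect(t[:,:2].astype(np.float32)))
go([.5316,-.327],.13,205.2)
E
```

```text
time: 10.35
eef_pos: [0.6058, 0.0705, 0.1731]
eef_rot: [0.687, 0.726, 0.002, 0.002]
force: [0.1, 0.0, 0.0]
opening: 0.998
gripper_force: 0.0
0.064 41 [0.598 0.117 0.07 ] ((0.5867708325386047, 0.1021864041686058), (0.051742736250162125, 0.09816920757293701), 86.53511810302734)
0.1 98 [0.605 0.066 0.105] ((0.6051220893859863, 0.0674002468585968), (0.01573237031698227, 0.056857045739889145), 0.6867145299911499)
t 10.4 pos [0.6051 0.0705 0.1713] xang 93.15 tilt 0.1 F [-0.4  0.4  0. ] open 1.0 
 turn z -1.9556 shift [ 0.2357 -0.3284  0.0407] q [-0.02  0.37  0.1   1.3   0.    1.49]
```

```bash
python3 -m crank '[[[1,0,0,0,0,0,-0.163],[1,0,0,0,0,0,-0.163],[1,0,0,0,0,0,-0.163],[1,0,0,0,0,0,-0.163],[1,0,0,0,0,0,-0.163],[1,0,0,0,0,0,-0.163],[1,0,0,0,0,0,-0.163],[1,0,0,0,0,0,-0.163],[1,0,0,0,0,0,-0.163],[1,0,0,0,0,0,-0.163],[1,0,0,0,0,0,-0.163],[1,0,0,0,0,0,-0.163]]]'
python3 -m crank '[[[1,0.0236,-0.0328,0.004,0,0,0],[1,0.0236,-0.0328,0.004,0,0,0],[1,0.0236,-0.0328,0.004,0,0,0],[1,0.0236,-0.0328,0.004,0,0,0],[1,0.0236,-0.0328,0.004,0,0,0],[1,0.0236,-0.0328,0.004,0,0,0],[1,0.0236,-0.0328,0.004,0,0,0],[1,0.0236,-0.0328,0.004,0,0,0],[1,0.0236,-0.0328,0.004,0,0,0],[1,0.0236,-0.0328,0.004,0,0,0],[1,0,0,0,0,0,0],[1,0,0,0,0,0,0]]]'
python3 - <<'E'
from h import *
go([.5316,-.327],.033,205.2)
p=snapshot("side"); T=np.array(p["extrinsics"]); P,C=pts(p)
g=(abs(P[:,0]-.53)<.09)&(abs(P[:,1]+.327)<.09)
b=g&(C[:,0]>110)&(C[:,1]>70)&(C[:,2]<80)&(P[:,2]>.06)&(P[:,2]<.1)
t=P[b&(P[:,2]>.088)]; print("handle",len(t),t.mean(0).round(3),cv2.minAreaRect(t[:,:2].astype(np.float32)))
d=g&(C.max(1)<70)&(P[:,2]>.12); t=P[d]; 
k=t[t[:,2]<np.percentile(t[:,2],0.5)+.008]; print("tips",np.sort(t[:,2])[:8].round(3)); print(k[::max(1,len(k)//8)].round(3))
E
```

```text
time: 11.9
eef_pos: [0.6041, 0.0705, 0.169]
eef_rot: [-0.221, 0.975, 0.0, -0.001]
force: [-0.8, -0.3, 1.0]
opening: 0.999
gripper_force: 0.0
time: 13.4
eef_pos: [0.5305, -0.3262, 0.1295]
eef_rot: [-0.218, 0.976, 0.001, -0.0]
force: [-0.4, 0.4, 0.2]
opening: 1.003
gripper_force: 0.0
t 13.4 pos [ 0.5305 -0.3262  0.1295] xang -154.8 tilt 0.11 F [-0.4  0.4  0.2] open 1.003 
 turn z -0.0 shift [-0.0007 -0.0013  0.0965] q [-0.69  0.41  0.06  1.22  0.   -1.13]
handle 156 [ 0.52  -0.336  0.094] ((0.5200748443603516, -0.33448147773742676), (0.03088262304663658, 0.01650102436542511), 20.760948181152344)
tips [0.171 0.171 0.172 0.173 0.173 0.173 0.174 0.174]
[[ 0.519 -0.285  0.188]
 [ 0.515 -0.288  0.185]
 [ 0.52  -0.283  0.177]
 [ 0.507 -0.29   0.181]
 [ 0.513 -0.288  0.177]
 [ 0.506 -0.29   0.175]
 [ 0.558 -0.375  0.184]
 [ 0.552 -0.378  0.185]
 [ 0.55  -0.379  0.181]]
```

```bash
python3 -m crank '[[[1,-0.0007,-0.0013,0.02,0,0,0],[1,0,0,0.02,0,0,0],[1,0,0,0.02,0,0,0],[1,0,0,0.016,0,0,0],[1,0,0,0.008,0,0,0],[1,0,0,0.007,0,0,0],[1,0,0,0,0,0,0],[0,0,0,0,0,0,0],[0,0,0,0,0,0,0],[0,0,0,0,0,0,0],[0,0,0,0,0,0,0],[0,0,0,0,0,0,0],[0,0,0,0,0,0,0]]]'
python3 -c "
from h import *
go([.5316,-.327],.033,205.2)"
```

```text
time: 15.08
eef_pos: [0.5321, -0.3277, 0.0398]
eef_rot: [-0.218, 0.976, -0.0, 0.0]
force: [-1.0, 0.8, 3.1]
opening: 0.176
gripper_force: 59.5
t 15.07 pos [ 0.5321 -0.3277  0.0398] xang -154.78 tilt 0.01 F [-1.   0.8  3.1] open 0.176 
 turn z 0.0003 shift [0.0001 0.0009 0.0068] q [-0.69  0.47 -0.09  1.01 -0.   -1.13]
```

```bash
python3 -m crank '[[[0,0,0,-0.01,0,0,0],[0,0,0,-0.02,0,0,0],[0,0,0,-0.03,0,0,0],[0,0,0,-0.03,0,0,0],[0,0,0,0,0,0,0.111],[0,0,0,0,0,0,0.111],[0,0,0,0,0,0,0.111],[0,0,0,0,0,0,0.111],[0,0,0,0,0,0,0.111],[0,0,0,0,0,0,0.111],[0,0.0067,0.029,0,0,0,0],[0,0.0067,0.029,0,0,0,0],[0,0.0067,0.029,0,0,0,0],[0,0.0067,0.029,0,0,0,0],[0,0.0067,0.029,0,0,0,0],[0,0,0,0,0,0,0]]]'
python3 -c "
from h import *
go(S(.012),.13,167.0)"
```

```text
time: 17.08
eef_pos: [0.5316, -0.1769, 0.1297]
eef_rot: [0.111, 0.994, 0.0, -0.0]
force: [0.2, -0.4, -4.5]
opening: 0.177
gripper_force: 59.9
t 17.07 pos [ 0.5316 -0.1769  0.1297] xang 167.2 tilt 0.06 F [ 0.2 -0.4 -4.5] open 0.177 
 turn z 0.0035 shift [-1.122e-01  2.570e-01 -2.000e-04] q [-0.47  0.31 -0.1   1.16  0.   -0.25]
```

```bash
python3 -m crank '[[[0,-0.0112,0.0257,0,0,0,0.0035],[0,-0.0112,0.0257,0,0,0,0],[0,-0.0112,0.0257,0,0,0,0],[0,-0.0112,0.0257,0,0,0,0],[0,-0.0112,0.0257,0,0,0,0],[0,-0.0112,0.0257,0,0,0,0],[0,-0.0112,0.0257,0,0,0,0],[0,-0.0112,0.0257,0,0,0,0],[0,-0.0112,0.0257,0,0,0,0],[0,-0.0112,0.0257,0,0,0,0],[0,0,0,0,0,0,0],[0,0,0,0,0,0,0]]]'
python3 - <<'E'
from h import *
go(S(.012),.053,167.0)
for n in("top","side"):
    p=snapshot(n); save(p,n+"_p.png"); P,C=pts(p)
    g=(P[:,0]>.55)&(P[:,0]<.95)&(abs(P[:,1]-.04)<.13)
    b=g&(C[:,2]>C[:,0]+40)&(P[:,2]>.12); t=P[b]
    if len(t)>10: print(n,"blue",len(t),np.percentile(t,2,axis=0).round(3),np.percentile(t,98,axis=0).round(3),cv2.minAreaRect(t[:,:2].astype(np.float32)), "x slide",np.percentile((t[:,:2]-O)@[np.cos(YAW),np.sin(YAW)],[1,99]).round(4),np.percentile((t[:,:2]-O)@[-np.sin(YAW),np.cos(YAW)],[1,99]).round(4))
E
```

```text
time: 18.58
eef_pos: [0.6991, 0.0453, 0.129]
eef_rot: [0.115, 0.993, -0.0, -0.001]
force: [-0.6, -0.0, -6.0]
opening: 0.176
gripper_force: 60.2
t 18.57 pos [0.6991 0.0453 0.129 ] xang 166.85 tilt 0.07 F [-0.6 -0.  -6. ] open 0.176 
 turn z -0.0026 shift [0.001  0.0029 0.076 ] q [-0.05  0.55  0.28  1.31 -0.    0.17]
side blue 277 [0.644 0.01  0.144] [0.749 0.079 0.15 ] ((0.6960675120353699, 0.03998179733753204), (0.06915558874607086, 0.1012788638472557), 74.51570892333984) x slide [-0.0383  0.0608] [-0.0409  0.0245]
```

```bash
python3 -m crank '[[[0,0.001,0.003,0,0,0,-0.0026],[0,0,0,0.02,0,0,0],[0,0,0,0.02,0,0,0],[0,0,0,0.015,0,0,0],[0,0,0,0.01,0,0,0],[0,0,0,0.006,0,0,0],[0,0,0,0.003,0,0,0],[0,0,0,0,0,0,0],[0,0,0,0,0,0,0]]]'
python3 -c "
from h import *
go(S(.012),.052,167.0)"
```

```text
time: 19.8
eef_pos: [0.6993, 0.0491, 0.0561]
eef_rot: [0.113, 0.994, 0.0, 0.0]
force: [0.3, -0.4, -5.6]
opening: 0.177
gripper_force: 60.2
t 19.8 pos [0.6993 0.0491 0.0561] xang 167.01 tilt 0.04 F [ 0.3 -0.4 -5.6] open 0.177 
 turn z 0.0002 shift [ 0.0005 -0.0009  0.0041] q [-0.05  0.58  0.16  1.15 -0.    0.18]
```

```bash
python3 -m crank '[[[0,0,-0.0005,0.0015,0,0,0],[0,0,0,0.0015,0,0,0],[0,0,0,0.0015,0,0,0],[0,0,0,0,0,0,0],[0,0,0,0,0,0,0]]]'
python3 -c "
from h import *
go(S(.012),.052,167.0)"
```

```text
time: 20.42
eef_pos: [0.6991, 0.0488, 0.0518]
eef_rot: [0.113, 0.994, 0.0, 0.0]
force: [-3.7, 2.2, 4.8]
opening: 0.175
gripper_force: 61.7
t 20.43 pos [0.6991 0.0488 0.0518] xang 167.02 tilt 0.05 F [-3.7  2.2  4.8] open 0.175 
 turn z 0.0004 shift [ 0.0002 -0.0006 -0.0002] q [-0.05  0.58  0.15  1.14  0.    0.18]
```

```bash
python3 -m crank '[[[1,0,0,0,0,0,0],[1,0,0,0,0,0,0],[1,0,0,0,0,0,0],[1,0,0,0,0,0,0],[1,0,0,0,0,0,0],[1,0,0,-0.02,0,0,0],[1,0,0,-0.04,0,0,0],[1,0,0,-0.04,0,0,0],[1,0,0,-0.02,0,0,0],[1,0,0,0,0,0,0]]]'
python3 - <<'E'
from h import *
c,s_=np.cos(YAW),np.sin(YAW)
go(S(-.25),.175,167.0)
p=snapshot("side"); save(p,"s5.png"); P,C=pts(p)
g=(P[:,0]>.42)&(P[:,0]<.95)&(abs(P[:,1]-.05)<.14)
def rep(n,t):
    q=np.c_[(t[:,:2]-O)@[c,s_],(t[:,:2]-O)@[-s_,c]]; print(n,len(t),"slide x",np.percentile(q[:,0],[1,99]).round(4),"y",np.percentile(q[:,1],[1,99]).round(4),"z",np.percentile(t[:,2],[1,99]).round(3),cv2.minAreaRect(t[:,:2].astype(np.float32))[2])
b=P[g&(C[:,2]>C[:,0]+30)&(P[:,2]>.02)]; rep("blue",b); rep("lid",b[b[:,2]>.066])
y=g&(C[:,0]>110)&(C[:,1]>80)&(C[:,2]<80); rep("catch",P[y&(P[:,2]>.1)&(P[:,0]<.65)])
r=P[g&(C[:,0]>120)&(C[:,1]<70)&(C[:,2]<70)]; rep("plate",r[r[:,0]<.56])
cv2.imwrite("pics/s5c.png",cv2.resize(p["pixels"][110:290,240:480,::-1],(800,600),interpolation=2))
E
```

```text
time: 21.68
eef_pos: [0.6997, 0.0486, 0.1728]
eef_rot: [0.113, 0.994, 0.0, 0.002]
force: [0.3, -0.1, -0.1]
opening: 0.999
gripper_force: 0.0
t 21.68 pos [0.6997 0.0486 0.1728] xang 167.01 tilt 0.19 F [ 0.3 -0.1 -0.1] open 0.999 
 turn z 0.0002 shift [ 0.2629 -0.0005 -0.0031] q [-0.05  0.53  0.37  1.41  0.    0.18]
blue 513 slide x [-0.04    0.0595] y [-0.0381  0.0299] z [0.063 0.073] 73.61760711669922
lid 489 slide x [-0.0391  0.0595] y [-0.0381  0.03  ] z [0.066 0.073] 75.59736633300781
catch 98 slide x [-0.0962 -0.072 ] y [-0.0272  0.0249] z [0.1   0.107] 89.3855209350586
plate 35 slide x [-0.2027 -0.1943] y [-0.0282  0.029 ] z [0.077 0.082] 74.98456573486328
```

View pics/s5c.png

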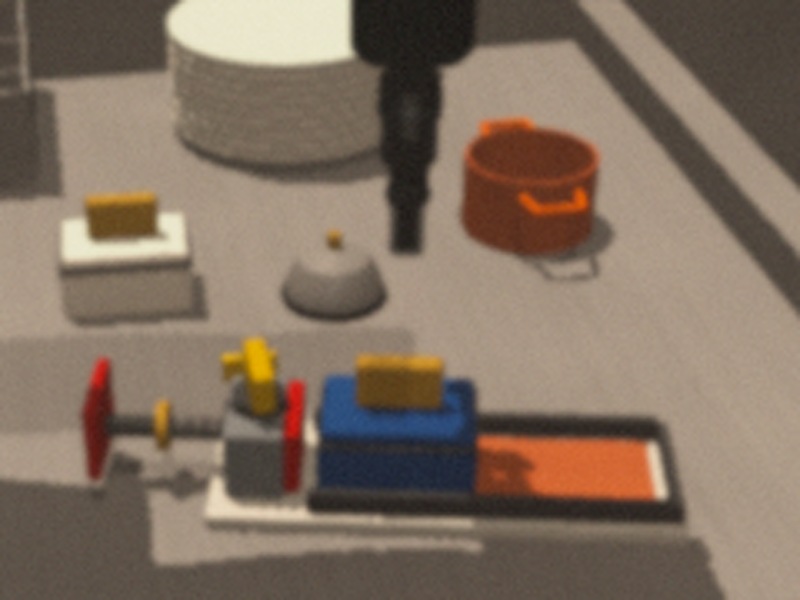

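The picture shows the terrine (400,440) flat between the rails, the catch bar (260,375) crosswise and open, and the plunger home with its plate at (98,418). Next I go behind the plate.

```bash
python3 -m crank '[[[0,0.0376,0,0,0,0,0],[0,0.0376,0,0,0,0,0],[0,0.0376,0,0,0,0,0],[0,0.0376,0,0,0,0,0],[0,0.0376,0,0,0,0,0],[0,0.0376,0,0,0,0,0],[0,0.0376,0,0,0,0,0],[0,0,0,0.03,0,0,0],[0,0,0,0.04,0,0,0],[0,0,0,0.04,0,0,0],[0,0,0,0.03,0,0,0],[0,0,0,0.02,0,0,0],[0,0,0,0,0,0,0],[0,0,0,0,0,0,0]]]'
python3 - <<'E'
from h import *
go(S(-.216),.008,167.0)
p=snapshot("side"); save(p,"s6.png"); cv2.imwrite("pics/s6c.png",cv2.resize(p["pixels"][150:290,220:400,::-1],(720,560),interpolation=2))
P,C=pts(p); c,s_=np.cos(YAW),np.sin(YAW)
d=(abs(P[:,0]-.443)<.05)&(abs(P[:,1]-.1)<.05)&(C.max(1)<60)&(P[:,2]>.015)&(P[:,2]<.09); t=P[d]
for lo in(.02,.03,.04,.05,.06,.07,.08):
    k=t[(t[:,2]>lo)&(t[:,2]<lo+.01)]
    if len(k)>2: print(lo,len(k),"slide x",np.percentile((k[:,:2]-O)@[c,s_],[5,95]).round(4),"y",np.percentile((k[:,:2]-O)@[-s_,c],[5,95]).round(4))
E
```

```text
time: 23.48
eef_pos: [0.4424, 0.1078, 0.0112]
eef_rot: [0.113, 0.994, -0.0, -0.0]
force: [0.6, 0.1, -1.1]
opening: -0.001
gripper_force: 0.0
t 23.48 pos [0.4424 0.1078 0.0112] xang 167.01 tilt 0.02 F [ 0.6  0.1 -1.1] open -0.001 
 turn z 0.0002 shift [-0.0351 -0.0003  0.0032] q [ 0.05  0.25 -0.53  0.79  0.    0.28]
0.04 7 slide x [-0.2531 -0.2445] y [-0.0135 -0.0105]
0.05 23 slide x [-0.2552 -0.2426] y [-0.0154 -0.0092]
0.06 26 slide x [-0.2551 -0.2423] y [-0.0143 -0.0082]
0.07 6 slide x [-0.254  -0.2443] y [-0.0158 -0.0114]
0.08 24 slide x [-0.2539 -0.2376] y [-0.0314  0.0027]
```

View pics/s6c.png

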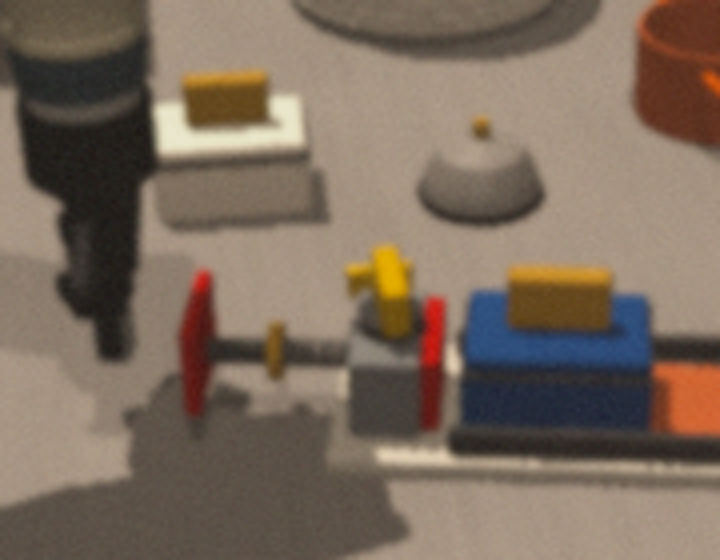

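The shut fingers (115,340) stand about 40 mm behind the plate with tips at z≈0.043. I'll lower slightly and push.

```bash
python3 -m crank '[[[0,0,0,0.004,0,0,0],[0,-0.01,0,0,0,0,0],[0,-0.01,0,0,0,0,0],[0,-0.008,0,0,0,0,0],[0,-0.005,0,0,0,0,0],[0,-0.005,0,0,0,0,0],[0,-0.005,0,0,0,0,0],[0,-0.005,0,0,0,0,0],[0,-0.005,0,0,0,0,0],[0,-0.005,0,0,0,0,0],[0,-0.005,0,0,0,0,0],[0,-0.005,0,0,0,0,0],[0,-0.005,0,0,0,0,0],[0,-0.005,0,0,0,0,0],[0,-0.005,0,0,0,0,0],[0,-0.004,0,0,0,0,0],[0,0,0,0,0,0,0],[0,0,0,0,0,0,0]]]'
python3 - <<'E'
from h import *
go(S(-.155),.008,167.0); s=observe(); print((s["eef_pos"][:2]-O)@[np.cos(YAW),np.sin(YAW)])
E
```

```text
time: 25.78
eef_pos: [0.5244, 0.0887, 0.0062]
eef_rot: [0.113, 0.994, 0.0, -0.003]
force: [-10.1, 2.1, 2.1]
opening: 0.002
gripper_force: 0.0
t 25.77 pos [0.5244 0.0887 0.0062] xang 167.04 tilt 0.31 F [-10.1   2.1   2.1] open 0.002 
 turn z 0.0008 shift [-0.0119 -0.0001 -0.0018] q [ 0.01  0.37 -0.36  0.85  0.    0.24]
-0.16693765462556953
```

```bash
python3 -m crank '[[[0,-0.004,0,0,0,0,0],[0,-0.004,0,0,0,0,0],[0,-0.002,0,0,0,0,0],[0,-0.002,0,0,0,0,0],[0,0,0,0,0,0,0]]]'
```

```text
time: 26.4
eef_pos: [0.5311, 0.0864, 0.0049]
eef_rot: [0.113, 0.994, -0.0, -0.007]
force: [-26.4, 3.5, 5.1]
opening: 0.003
gripper_force: 0.0
```

```bash
python3 - <<'E'
from h import *
go(S(-.155),.008,167.0); c,s_=np.cos(YAW),np.sin(YAW); print((observe()["eef_pos"][:2]-O)@[c,s_])
p=snapshot("side"); P,C=pts(p); g=(P[:,0]>.42)&(P[:,0]<.95)&(abs(P[:,1]-.05)<.14)
def rep(n,t):
    q=np.c_[(t[:,:2]-O)@[c,s_],(t[:,:2]-O)@[-s_,c]]; print(n,len(t),"slide x",np.percentile(q[:,0],[1,99]).round(4),"y",np.percentile(q[:,1],[1,99]).round(4))
rep("blue",P[g&(C[:,2]>C[:,0]+30)&(P[:,2]>.05)])
r=P[g&(C[:,0]>120)&(C[:,1]<70)&(C[:,2]<70)]; rep("plate",r[r[:,0]<.6]); rep("paddle",r[(r[:,0]>.6)&(r[:,2]>.05)])
E
```

```text
t 26.4 pos [0.5311 0.0864 0.0049] xang 167.07 tilt 0.83 F [-26.4   3.5   5.1] open 0.003 
 turn z 0.0012 shift [-0.0048  0.0005 -0.0032] q [ 0.    0.38 -0.34  0.86  0.    0.23]
-0.15983070781329478
blue 550 slide x [0.0094 0.1108] y [-0.0372  0.0282]Traceback (most recent call last):
  File "<stdin>", line 7, in <module>
  File "<stdin>", line 5, in rep
    return _quantile_unchecked(
        a, q, axis, out, overwrite_input, method, keepdims, weights)
    return _ureduce(a,
                    func=_quantile_ureduce_func,
    ...<5 lines>...
                    overwrite_input=overwrite_input,
                    method=method)
    r = func(a, **kwargs)
    result = _quantile(arr,
                       quantiles=q,
    ...<2 lines>...
                       out=out,
                       weights=wgt)
    slices_having_nans = np.isnan(arr[-1, ...])
                                  ~~~^^^^^^^^^
IndexError: index -1 is out of bounds for axis 0 with size 0
```

Force has jumped to 26 N at the stop, and the terrine's middle is at about x 60 mm. I'll hold briefly, then back away.

```bash
python3 -m crank '[[[0,-0.0005,0,0,0,0,0],[0,0,0,0,0,0,0],[0,0.005,0,0,0,0,0],[0,0.01,0,0,0,0,0],[0,0.01,0,0,0,0,0],[0,0.01,0,0,0,0,0],[0,0.01,0,0,0,0,0],[0,0.01,0,0,0,0,0],[0,0.01,0,0,0,0,0],[0,0.01,0,0,0,0,0],[0,0.01,0,0,0,0,0],[0,0.02,0,0,0,0,0],[0,0.01,0,0,0,0,0],[0,0,0,-0.03,0,0,0],[0,0,0,-0.04,0,0,0],[0,0,0,-0.04,0,0,0],[0,0,0,0,0,0,0],[0,0,0,0,0,0,0]]]'
python3 - <<'E'
from h import *
go(S(-.25),.1,167.0); c,s_=np.cos(YAW),np.sin(YAW)
p=snapshot("side"); P,C=pts(p); g=(P[:,0]>.42)&(P[:,0]<.95)&(abs(P[:,1]-.05)<.14)
def rep(n,t):
    if len(t)<3: return print(n,"none")
    q=np.c_[(t[:,:2]-O)@[c,s_],(t[:,:2]-O)@[-s_,c]]; print(n,len(t),"slide x",np.percentile(q[:,0],[1,99]).round(4),"y",np.percentile(q[:,1],[1,99]).round(4))
rep("blue",P[g&(C[:,2]>C[:,0]+30)&(P[:,2]>.05)])
r=P[g&(C[:,0]>100)&(C[:,1]<70)&(C[:,2]<70)]; rep("plate",r[r[:,0]<.58]); rep("paddle",r[(r[:,0]>.6)&(r[:,2]>.05)])
y=g&(C[:,0]>110)&(C[:,1]>80)&(C[:,2]<80); rep("catch",P[y&(P[:,2]>.1)&(P[:,0]<.65)])
cv2.imwrite("pics/s7c.png",cv2.resize(p["pixels"][150:290,220:420,::-1],(800,560),interpolation=2))
E
```

```text
time: 28.7
eef_pos: [0.4273, 0.1113, 0.1168]
eef_rot: [0.113, 0.994, 0.0, 0.0]
force: [-0.4, 0.0, -0.3]
opening: -0.001
gripper_force: 0.0
t 28.7 pos [0.4273 0.1113 0.1168] xang 167.01 tilt 0.02 F [-0.4  0.  -0.3] open -0.001 
 turn z 0.0002 shift [-0.0166 -0.0003  0.0168] q [ 0.06  0.12 -0.39  1.06 -0.    0.29]
blue 556 slide x [0.0091 0.1107] y [-0.0378  0.0285]
plate 71 slide x [-0.2028 -0.1936] y [-0.0371  0.0239]
paddle 98 slide x [-0.0671  0.1154] y [-0.0367  0.0259]
catch 189 slide x [-0.265  -0.0718] y [-0.0396  0.0196]
```

View pics/s7c.png

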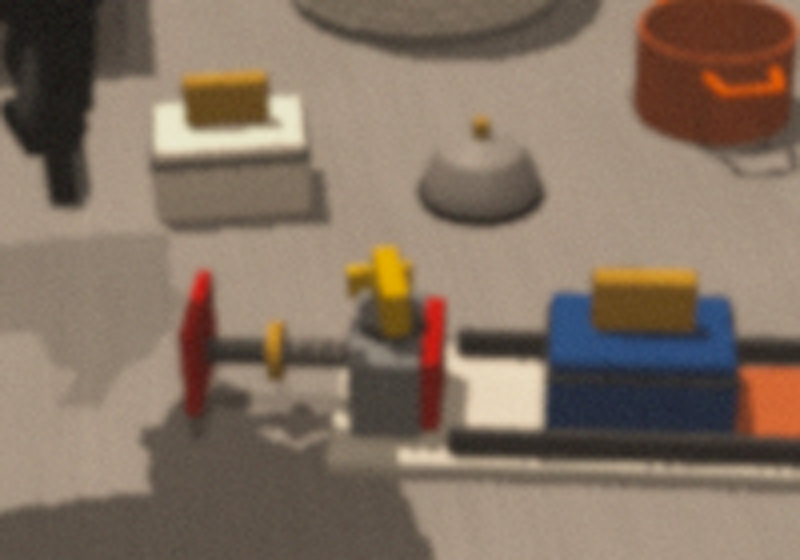

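The plunger is home (plate at (197,345)), the catch is open (390,290), the terrine has slid on (640,360) and the arm is clear. I'm handing in.

```bash
python3 -c "
from workcell import *
print(sign_off())"
```

```text
the job is handed in; nothing more can be done
None
```

I handed the job in at about 29 s of 70: catch open, blue terrine about 60 mm down the lane by camera, plunger back home, bystanders not touched. The hand-in returned no verdict.

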